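Unstack the finds boxes into their foam mounts

ROBOT

A 7-joint arm with a two-finger parallel gripper is mounted at the origin on the work surface. World frame = base frame: x ahead of the robot, y to its left, z up, the work surface at z = 0. Lengths are in m, angles in rad, forces in N, time in s.
With the tool pointing down it reaches from about 0.4 to 0.925 m from the base axis. Payload 4.1 kg.
Tool frame: the origin (TCP) lies midway between the tips of the shut fingers; the grasp point (between the pads) lies 19 mm behind it; z points along the fingers, y is the line along which they close (so a half turn about z gives the same grasp; the last joint's range is limited). The gripper opens to 85 mm and grips with 20 to 120 N. Pads are 22 mm wide; open, the fingers measure 114 mm over their backs; the gripper's body (76 mm by 85 mm) begins 54 mm behind the grasp point. The pads swing forward as they close: fully open they stand 13 mm farther back than shut.
Start: joints at [1.143, 0.398, 0.045, 1.537, -0.019, 1.207, -0.051], TCP at [0.21, -0.615, 0.231] pointing down, gripper open.
Joint ranges: [-2.82, 2.82], [-0.49, 2.23], [-1.37, 1.46], [0, 2.46], [-1.36, 4.5], [0.23, 2], [-2.94, 2.94]. Speed limits (rad/s): [2.57, 2.57, 3.14, 3.14, 3.14, 3.14, 3.14].

INTERFACE

Orientations are given as a unit quaternion [x, y, z, w].
In Python, from station import get_obs, imaging, robot gives the robot as it stands. The module is installed in compiled form; this text tells all that it offers.
- The arm moves only by the shell command python3 -m pendant 'ROWS' [FORCE]. ROWS is JSON, a list of rows, each a list of 7 numbers: the shift along the tool's x, y, z in m, then the turn, a rotation vector about the tool's x, y, z in degrees, then the opening, from -1 (shut) to 1 (fully open). In form: [[x, y, z, ax, ay, az, gripper], ...]. A call has 1 to 8 rows; each row shifts and turns the commanded pose from where the row before left it, along the tool's axes as they then stand; what a row does not reach is not made up. A row lasts 1/8 s, in which the tool goes at most 62.5 mm and 10.7 degrees, less where a joint would pass 70% of its speed; a pose out of reach is approached as far as the arm can. A call is refused whole if a number of a shift passes 0.0625 or a number of a turn 10.7, either way. A call with a gripper value outside its range is refused whole. The fingers move at their own pace and stop on an object; FORCE is the grip in N (left out, the last holds). Time passes only in rows, so rows that do not move let the fingers close. It gives the time, the measured TCP pose, the force, the opening and the grip force at its end, in the units of the state.
- get_obs(): the state, without advancing time (a new reading comes with each control period).
- imaging.camera(name): name is "side" or "top"; returns a dict with "image" (384x512x3 uint8, blue, green, red), "range_z" (384x512 float32, m along the optical axis (not along the pixel's ray), 0 where there is no reading), "fx", "fy", "cx", "cy" (pixels), "k1" (the pictures are not rectified: a ray, as slopes to the right and down, at radius r is drawn at 1 + k1 r^2 times it, then the intrinsics apply), "xyz" and "attitude" of the camera in the world. Camera axes: x right, y up, looking along -z (the intrinsics and any distortion apply to the point x, -y, -z); pixel columns grow to the right and rows downward; lengths in m; the calibration is good to about 2 mm. A picture is of the moment at which its call begins.
- robot.finish_job(): hands the job in; it is judged then, once.
Trained networks look in a picture, given as the dict that the camera call returned (one of the last four; its "shot" number tells which), for a name from the list of things; names that differ only in an ending like _2 or _b are one class to them, and where a whole thing is asked for, a point or a joint stands for the part that bears it (a point fixed in the world has none). Each returns a list of dicts, best first, with "confidence" (0 to 1); they miss things now and then, are a little off and sometimes report something else, mostly with a low value. They report only what shows in the picture. A call takes as long as a camera call. They do not tell look-alikes from the thing itself.
- imaging.masks_of(picture, target): "region" (384x512 bool, what is visible of it) and "bbox" ([left, top, right, bottom] in pixels, round what is visible of it).
The state is a dict: "time": time; "joint_positions": joint angles; "joint_velocities": joint speeds; "joint_efforts": joint torques, N m; "tool_pos": TCP position; "eef_rot": TCP orientation; "wrist_force": force on the tool from outside, world axes, zero at the start; "wrist_torque": the same for the moment, N m; "opening": finger opening in m; "grasp_force": force on a finger pad.
Only numpy, scipy, OpenCV 4.12 (cv2) and the standard library are available. Lean on these libraries where they do the work, as an engineer would, in place of code of your own. Each camera call takes 0.05 s, during which the arm holds its last target. There are 200 camera calls.

TASK

Take the stack of finds boxes apart from the top down, one box at a time, and set each straight into the grey foam mount whose cut-out has its shape and size, lying flat on the cut-out's floor. Set the boxes down upright and gently, never dropping them, and leave the fragile clay bowl where it stands.

Things in the scene. Friction and masses are not known exactly. Their poses are not given: they have to be found in the camera images.
- small_box: small brown wooden box, 44 x 22 mm and 24 mm high, the top of the stack, standing on the tin. Origin: centre of its underside; x along the 44 mm side, z up
- tin: round aluminium tin with lid, 46 mm diameter, 26 mm high, second from the top, standing on the square box. Origin: centre of its underside; z up
- square_box: square white plastic box with lid, 54 x 54 mm, 30 mm high, third from the top, standing on the long box. Origin: centre of its underside; x and y along its sides, z up
- long_box: long brown cardboard box with lid, 110 x 56 mm, 34 mm high, the bottom of the stack, standing loose on the bench. Origin: centre of its underside; x along the 110 mm side, z up
- foam_small: grey foam mount fixed to the bench, 88 x 66 mm outside, 12 mm high, with one 60 x 38 mm rectangular cut-out in its middle, 8 mm deep, over a white card floor that lies 4 mm above the bench. Origin: centre of its underside, on the bench, under the middle of the cut-out; x along the cut-out's longer side. It is the place of the small wooden box (8 mm clear all round)
- foam_round: grey foam mount fixed to the bench, 90 x 90 mm outside, 12 mm high, with one 62 mm round cut-out in its middle, 8 mm deep, over a white card floor that lies 4 mm above the bench. Origin: centre of its underside, on the bench, under the middle of the cut-out. It is the place of the round tin (8 mm clear all round)
- foam_square: grey foam mount fixed to the bench, 98 x 98 mm outside, 12 mm high, with one 70 x 70 mm square cut-out in its middle, 8 mm deep, over a white card floor that lies 4 mm above the bench. Origin: centre of its underside, on the bench, under the middle of the cut-out; x and y along its sides. It is the place of the square white box (8 mm clear all round)
- foam_long: grey foam mount fixed to the bench, 154 x 100 mm outside, 12 mm high, with one 126 x 72 mm rectangular cut-out in its middle, 8 mm deep, over a white card floor that lies 4 mm above the bench. Origin: centre of its underside, on the bench, under the middle of the cut-out; x along the cut-out's longer side. It is the place of the long cardboard box (8 mm clear all round)
- clay_bowl: small fragile terracotta bowl standing loose among the mounts, 72 mm across the rim, 45 mm high; not to be moved. Origin: centre of its underside
There are look-alikes about, which are no part of the job. There is more than one size of the small_box; the job needs the middle-sized.

How it is judged:
On the way, in this order (a step that is already met when the one before it is completed fails the run):
1. the small wooden box lies in its cut-out (horizontal distance between small_box and foam_small below 0.013 m and z of small_box in the frame of foam_small below 0.0065 m and angle between small_box's own z axis and vertical below 0.08 rad), for 0.2 s.
2. the round tin lies in its cut-out (horizontal distance between tin and foam_round below 0.013 m and z of tin in the frame of foam_round below 0.0065 m and angle between tin's own z axis and vertical below 0.08 rad), for 0.2 s.
3. the square white box lies in its cut-out (horizontal distance between square_box and foam_square below 0.013 m and z of square_box in the frame of foam_square below 0.0065 m and angle between square_box's own z axis and vertical below 0.08 rad), for 0.2 s.
4. the long cardboard box lies in its cut-out (horizontal distance between long_box and foam_long below 0.013 m and z of long_box in the frame of foam_long below 0.0065 m and angle between long_box's own z axis and vertical below 0.08 rad), for 0.2 s.
At the end, for the whole second after the job is handed in: Each of the four boxes lies upright (within about 4 degrees) and flat on the floor of the cut-out of its own shape (underside within 2.5 mm of the floor), within 13 mm of its middle, released and at rest (all of step 1 and all of step 2 and all of step 3 and all of step 4 and linear speed of each of small_box, tin, square_box, long_box below 0.02 m/s and angular speed of each of small_box, tin, square_box, long_box below 0.2 rad/s and contact force between the fingers and small_box below 0.2 N and contact force between the fingers and tin below 0.2 N and contact force between the fingers and square_box below 0.2 N and contact force between the fingers and long_box below 0.2 N); the robot touches nothing.
It fails at once if the clay bowl is pushed more than 15 mm or tipped (distance of clay_bowl from where it was at the start of the episode above 0.015 m or angle between clay_bowl's own z axis and vertical above 0.3 rad).
It fails at once if the small wooden box falls freely: dropped from more than about 30 mm, or thrown (linear speed of small_box above 0.75 m/s and contact force between the fingers and small_box below 0.05 N).
It fails at once if the round tin falls freely: dropped from more than about 30 mm, or thrown (linear speed of tin above 0.75 m/s and contact force between the fingers and tin below 0.05 N).
It fails at once if the square white box falls freely: dropped from more than about 30 mm, or thrown (linear speed of square_box above 0.75 m/s and contact force between the fingers and square_box below 0.05 N).
It fails at once if the long cardboard box falls freely: dropped from more than about 30 mm, or thrown (linear speed of long_box above 0.75 m/s and contact force between the fingers and long_box below 0.05 N).
It also fails if it takes over 120 s, if anything falls off the work surface, if the arm or the gripper's body presses on something with over 40 N, if the wrist force passes 120 N, or if a joint passes its speed limit or range.

## Working session

There is one attempt and no reset: what is moved stays moved. The work goes in short steps, Python scripts to look and compute and a shell command to move; the robot and the scene stay as the last step left them, time stands still between calls to the robot, and variables do not carry over. Pictures are saved under pics/ and viewed, at most 14 in all, crops included, and the job is handed in when it is done.

```bash
mkdir -p pics; cat > h.py <<'E'
import numpy as np, cv2
from scipy.spatial.transform import Rotation as R
from station import get_obs, imaging, robot
def world(p, uv=None, mask=None):
    z=p["range_z"]
    if mask is not None: v,u=np.nonzero(mask&(z>0))
    else: u,v=np.array(uv).reshape(-1,2).astype(int).T
    d=z[v,u].astype(float)
    K=np.array([[p["fx"],0,p["cx"]],[0,p["fy"],p["cy"]],[0,0,1.]])
    n=cv2.undistortPoints(np.stack([u,v],1).astype(float)[:,None],K,np.array([p["k1"],0,0,0,0]))[:,0]
    c=np.stack([n[:,0]*d,-n[:,1]*d,-d],1)
    return R.from_quat(p["attitude"]).apply(c)+np.array(p["xyz"])
E
python3 - <<'E'
from h import *
o=get_obs(); print({k:np.round(o[k],3) for k in("time","tool_pos","eef_rot","opening")})
for n in("top","side"):
    p=imaging.camera(n); cv2.imwrite(f"pics/{n}0.png",cv2.resize(p["image"],(800,600)))
    print(n,p["xyz"],p["attitude"],p["fx"],p["k1"])
    for t in "small_box tin square_box long_box foam_small foam_round foam_square foam_long clay_bowl".split():
        for m in imaging.masks_of(p,t):
            w=world(p,mask=m["region"])
            if len(w)<10: continue
            zt=np.percentile(w[:,2],90); s=w[abs(w[:,2]-zt)<.006]
            (c,sz,a)=cv2.minAreaRect((s[:,:2]*1000).astype(np.float32))
            print(t,round(m["confidence"],2),[int(x) for x in m["bbox"]],"ztop",round(zt,4),"c",np.round(c,1),"sz",np.round(sz,1),"a",round(a,1))
E
```

```text
{'time': np.float64(0.0), 'tool_pos': array([ 0.21 , -0.615,  0.23 ]), 'eef_rot': array([ 0.987,  0.164, -0.   , -0.001]), 'opening': np.float64(0.085)}
top [ 0.48747367 -0.0340932   1.30771044] [-0.02166406  0.01231841  0.70829843 -0.70547307] 427.32174457503976 -0.13669034555378443
small_box 0.76 [397, 178, 417, 189] ztop 0.0351 c [ 568.5 -472.4] sz [61.1 31.1] a 61.7
small_box 0.41 [369, 184, 388, 195] ztop 0.1162 c [ 552.7 -359.5] sz [22.2 42. ] a 35.3
tin 0.68 [367, 181, 386, 198] ztop 0.0932 c [ 548.3 -356.7] sz [42.6 33.4] a 33.4
square_box 0.68 [364, 175, 383, 201] ztop 0.0658 c [ 550.7 -361.7] sz [53.  52.8] a 68.7
long_box 0.61 [359, 171, 385, 208] ztop 0.0365 c [ 548.3 -360.1] sz [ 57.6 110.8] a 81.8
foam_small 0.75 [202, 199, 225, 235] ztop 0.0137 c [473.3 116.6] sz [87.1 66.3] a 13.7
foam_round 0.61 [110, 181, 138, 215] ztop 0.0139 c [534.7 398.5] sz [91.1 89.3] a 3.4
foam_square 0.84 [276, 195, 319, 232] ztop 0.0132 c [ 478.5 -138.7] sz [97.8 99.2] a 18.2
foam_long 0.67 [234, 122, 275, 173] ztop 0.0128 c [682.5  -3.8] sz [ 99.4 150.8] a 76.5
clay_bowl 0.98 [306, 161, 32
[... 899 characters left out ...]
_box 0.9 [261, 273, 311, 303] ztop 0.035 c [ 548.6 -360.2] sz [ 58.7 109.7] a 80.8
foam_small 0.91 [209, 189, 237, 205] ztop 0.0133 c [473.9 116.6] sz [90.5 71. ] a 15.8
foam_round 0.79 [214, 156, 240, 167] ztop 0.014 c [535.3 397.6] sz [ 88.3 100.2] a 4.0
foam_round 0.44 [270, 196, 321, 215] ztop 0.0132 c [684.2  -4.2] sz [107.4 151.8] a 76.8
foam_square 0.66 [217, 225, 261, 257] ztop 0.0132 c [ 479.4 -137.9] sz [ 99.1 102.3] a 18.3
foam_square 0.45 [215, 155, 240, 168] ztop 0.0138 c [535.6 395.1] sz [87.7 97. ] a 1.5
foam_long 0.92 [269, 197, 322, 218] ztop 0.0132 c [685.1  -4.5] sz [107.4 153.8] a 76.8
clay_bowl 0.67 [268, 228, 300, 250] ztop 0.0448 c [ 595.1 -188.2] sz [69.1 69.6] a 68.6
```

```bash
python3 - <<'E'
import cv2
a=cv2.imread("pics/side0.png"); h=a.shape
cv2.imwrite("pics/crop0.png",cv2.resize(a[360:550,400:540],None,fx=3.1,fy=3.1,interpolation=cv2.INTER_CUBIC))
E
```

```text
(no output)
```

View pics/top0.png

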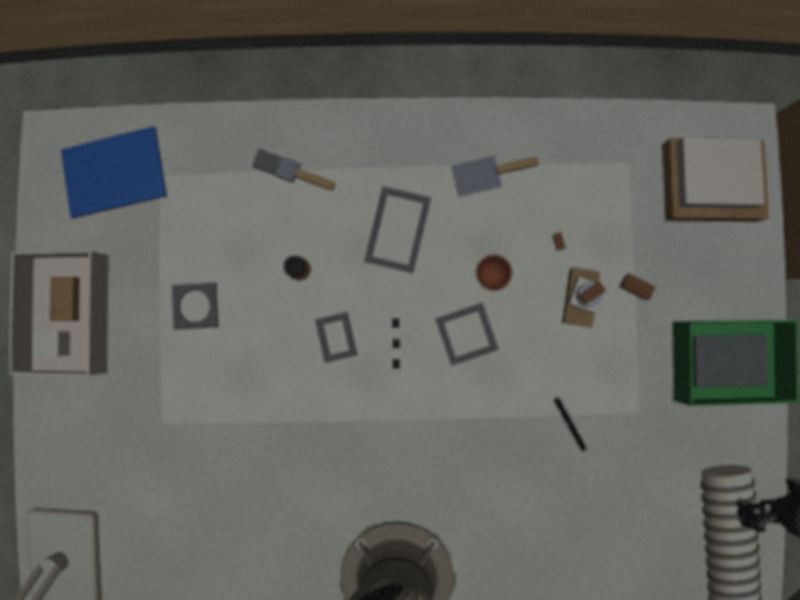

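View pics/crop0.png

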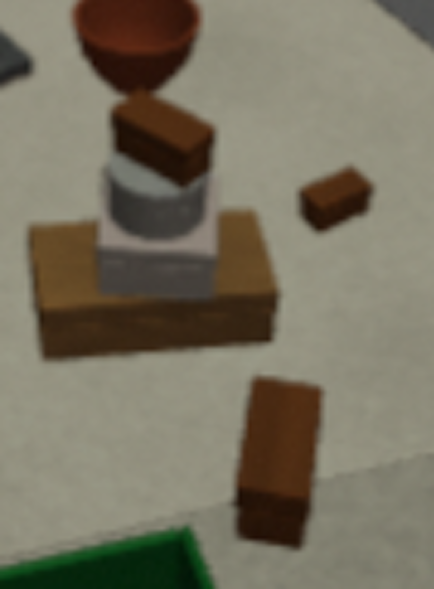

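Candidates for small_box (side picture, 512x384 px): (315,327) 61x31 mm, (292,260) 44x22 mm on top of the tin, and (325,270) 33x18 mm. The one at (292,260), at (378,190) in the top picture, has the stated size, is middle-sized and tops the stack. The crop confirms it. Each mount shows only once in the top picture. The bowl is at (317,173).

```bash
cat > g.py <<'E'
import sys
from h import *
# python3 g.py X Y Z(mm) YDIR(deg): shift left in the tool's axes (mm), turn about tool z (deg)
o=get_obs(); r=R.from_quat(o["eef_rot"]); M=r.as_matrix()
yd=np.degrees(np.arctan2(M[1,1],M[0,1])); t=np.array([float(a) for a in sys.argv[1:]])
p=np.array(o["tool_pos"])*1e3
print("t",round(float(o["time"]),2),"pos",p.round(1),"ydir",round(yd,2),"tilt",np.degrees(np.arccos(-M[2,2])).round(2),"j7",round(o["joint_positions"][6],2),"open",round(float(o["opening"]),4),"grip",round(float(o["grasp_force"]),1),"F",np.round(o["wrist_force"],1))
if len(t)>2: print("shift",(M.T@(t[:3]-p)).round(1))
if len(t)>3: print("turn",round(-(t[3]-yd+180)%360-180 if 0 else -((t[3]-yd+180)%360-180),2))
E
python3 -m pendant '[[0.041,-0.013,0,0,0,0,1],[0.041,-0.013,0,0,0,0,1],[0.041,-0.013,0,0,0,0,1],[0.041,-0.013,0,0,0,0,1],[0.041,-0.013,0,0,0,0,1],[0.041,-0.013,0,0,0,0,1],[0.041,-0.013,0,0,0,0,1],[0.041,-0.013,0,0,0,0,1]]' 40
python3 -m pendant '[[0.04,-0.013,0,0,0,0,1],[0.04,-0.013,0,0,0,0,1],[0,0,0,0,0,9.3,1],[0,0,0,0,0,9.3,1],[0,0,0,0,0,9.3,1],[0,0,0,0,0,9.3,1],[0,0,0,0,0,9.3,1],[0,0,0,0,0,9.3,1]]'
python3 -m pendant '[[0,0,0,0,0,9.3,1],[0,0,0,0,0,9.3,1],[0,0,0,0,0,0,1],[0,0,0,0,0,0,1]]'
python3 g.py 552.7 -359.5 101.5 -145.5
```

```text
time: 2.0
tool_pos: [0.4878, -0.41, 0.2315]
eef_rot: [0.987, 0.164, 0.0, 0.0]
wrist_force: [0.8, -0.1, -0.1]
opening: 0.085
grasp_force: 0.0
time: 3.0
tool_pos: [0.5541, -0.3604, 0.2313]
eef_rot: [0.948, -0.319, 0.0, 0.0]
wrist_force: [-0.4, 0.3, 0.3]
opening: 0.0858
grasp_force: 0.0
time: 3.5
tool_pos: [0.5541, -0.3603, 0.2313]
eef_rot: [0.885, -0.465, 0.0, 0.0]
wrist_force: [0.3, -0.2, -0.3]
opening: 0.0852
grasp_force: 0.0
t 3.5 pos [ 554.1 -360.3  231.3] ydir -145.42 tilt 0.0 j7 -1.98 open 0.0852 grip 0.0 F [ 0.3 -0.2 -0.3]
shift [ -1.5   0.7 129.8]
turn 0.08
```

```bash
python3 -m pendant '[[-0.0015,0.0007,0.03,0,0,0,1],[0,0,0.03,0,0,0,1],[0,0,0.03,0,0,0,1],[0,0,0.02,0,0,0,1],[0,0,0.012,0,0,0,1],[0,0,0.008,0,0,0,1],[0,0,0,0,0,0,0.2],[0,0,0,0,0,0,0]]' 30
python3 -m pendant '[[0,0,0,0,0,0,-0.3],[0,0,0,0,0,0,-0.4],[0,0,0,0,0,0,-0.6],[0,0,0,0,0,0,-0.8],[0,0,0,0,0,0,-1],[0,0,0,0,0,0,-1],[0,0,0,0,0,0,-1],[0,0,0,0,0,0,-1]]' 30
python3 g.py 552.7 -359.5 101.5 -145.5
```

```text
time: 4.5
tool_pos: [0.5532, -0.36, 0.1023]
eef_rot: [0.885, -0.466, 0.001, 0.0]
wrist_force: [0.0, 0.3, -0.2]
opening: 0.0517
grasp_force: 0.0
time: 5.5
tool_pos: [0.553, -0.3598, 0.1018]
eef_rot: [0.885, -0.466, 0.001, 0.0]
wrist_force: [0.3, 0.9, 5.3]
opening: 0.0211
grasp_force: 30.3
t 5.5 pos [ 553.  -359.8  101.8] ydir -145.56 tilt 0.06 j7 -1.97 open 0.0211 grip 30.3 F [0.3 0.9 5.3]
shift [-0.4  0.1  0.3]
turn -0.06
```

```bash
python3 -m pendant '[[0,0,-0.005,0,0,0,-1],[0,0,-0.015,0,0,0,-1],[0,0,-0.03,0,0,0,-1],[0,0,-0.03,0,0,0,-1],[-0.036,-0.017,0,0,0,0,-1],[-0.036,-0.017,0,0,0,0,-1],[-0.036,-0.017,0,0,0,0,-1],[-0.036,-0.017,0,0,0,0,-1]]'
python3 -m pendant '[[-0.036,-0.017,0,0,0,0,-1],[-0.036,-0.017,0,0,0,0,-1],[-0.036,-0.017,0,0,0,0,-1],[-0.036,-0.017,0,0,0,0,-1],[-0.036,-0.017,0,0,0,0,-1],[-0.036,-0.017,0,0,0,0,-1],[-0.036,-0.017,0,0,0,0,-1],[-0.036,-0.017,0,0,0,0,-1]]'
python3 -m pendant '[[0,0,0,0,0,-10,-1],[0,0,0,0,0,-10,-1],[0,0,0,0,0,-10,-1],[0,0,0,0,0,-10,-1],[0,0,0,0,0,-10,-1],[0,0,0,0,0,-10,-1],[0,0,0,0,0,-9.5,-1],[0,0,0,0,0,0,-1]]'
python3 g.py 473.5 116.6 15.5 -76
python3 - <<'E'
from h import *
p=imaging.camera("side"); cv2.imwrite("pics/s1.png",cv2.resize(p["image"][120:310,130:350],(800,600),interpolation=cv2.INTER_CUBIC))
p=imaging.camera("top")
for t in("tin","square_box","foam_small"):
  for m in imaging.masks_of(p,t)[:2]:
    w=world(p,mask=m["region"]); zt=np.percentile(w[:,2],85); s=w[abs(w[:,2]-zt)<.006]
    (c,sz,a)=cv2.minAreaRect((s[:,:2]*1000).astype(np.float32)); print(t,m["confidence"],zt,c,sz,a)
E
```

```text
time: 6.5
tool_pos: [0.527, -0.2011, 0.182]
eef_rot: [0.885, -0.466, 0.0, -0.0]
wrist_force: [1.4, -0.6, -0.4]
opening: 0.0211
grasp_force: 29.7
time: 7.5
tool_pos: [0.4763, 0.1132, 0.182]
eef_rot: [0.885, -0.466, 0.0, -0.0]
wrist_force: [0.5, -0.1, 0.1]
opening: 0.021
grasp_force: 29.7
time: 8.5
tool_pos: [0.4766, 0.1119, 0.1818]
eef_rot: [0.993, 0.12, 0.0, 0.0]
wrist_force: [0.5, -0.2, -0.4]
opening: 0.0209
grasp_force: 29.7
t 8.5 pos [476.6 111.9 181.8] ydir -76.18 tilt 0.03 j7 -1.7 open 0.0209 grip 29.7 F [ 0.5 -0.2 -0.4]
shift [ -2.   -5.4 166.3]
turn -0.18
tin 0.61 0.09113624197271511 (551.10791015625, -359.2996826171875) (43.134483337402344, 41.51400375366211) 3.1294050216674805
square_box 0.61 0.06559998930439981 (551.9473266601562, -359.9920349121094) (48.80047607421875, 54.57782745361328) 69.69218444824219
foam_small 0.51 0.013899539898681867 (475.5538330078125, 104.78779602050781) (87.07965087890625, 41.485904693603516) 13.394369125366211
```

View pics/s1.png

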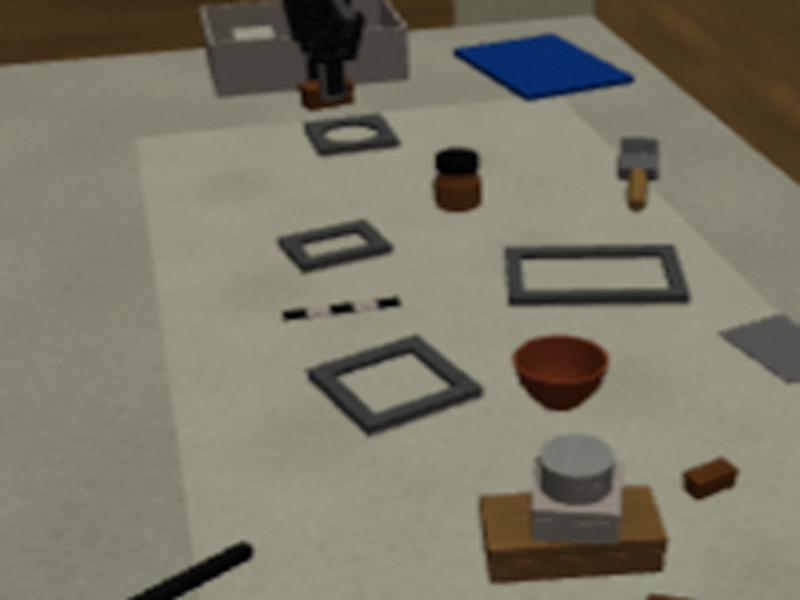

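The picture shows the box held level at (327,93), with the tin undisturbed at (575,465). Next I lower it.

```bash
python3 -m pendant '[[-0.002,-0.0054,0.03,0,0,0,-1],[0,0,0.04,0,0,0,-1],[0,0,0.04,0,0,0,-1],[0,0,0.03,0,0,0,-1],[0,0,0.015,0,0,0,-1],[0,0,0.006,0,0,0,-1],[0,0,0.003,0,0,0,-1],[0,0,0,0,0,0,-1]]'
python3 g.py 473.5 116.6 15.5 -76
python3 -m pendant '[[0,0,0.001,0,0,0,-1],[0,0,0.001,0,0,0,-1],[0,0,0,0,0,0,-1]]'
python3 g.py 473.5 116.6 15.5 -76
```

```text
time: 9.75
tool_pos: [0.474, 0.117, 0.018]
eef_rot: [0.993, 0.121, 0.001, -0.0]
wrist_force: [-0.5, 0.4, -0.0]
opening: 0.021
grasp_force: 29.7
t 9.75 pos [474. 117.  18.] ydir -76.06 tilt 0.09 j7 -1.79 open 0.021 grip 29.7 F [-0.5  0.4 -0. ]
shift [-0.6  0.3  2.5]
turn -0.06
time: 10.12
tool_pos: [0.4737, 0.1169, 0.0158]
eef_rot: [0.993, 0.121, 0.0, 0.0]
wrist_force: [-0.6, -0.3, 4.1]
opening: 0.0211
grasp_force: 30.2
t 10.12 pos [473.7 116.9  15.8] ydir -76.06 tilt 0.05 j7 -1.79 open 0.0211 grip 30.2 F [-0.6 -0.3  4.1]
shift [-0.3  0.2  0.3]
turn -0.06
```

```bash
python3 -m pendant '[[0,0,0,0,0,0,-0.2],[0,0,0,0,0,0,0.2],[0,0,0,0,0,0,0.6],[0,0,-0.01,0,0,0,1],[0,0,-0.03,0,0,0,1],[0,0,-0.05,0,0,0,1],[0,0,-0.05,0,0,0,1],[0,0,-0.03,0,0,0,1]]'
python3 -m pendant '[[-0.0033,0.04,0,0,0,0,1],[-0.0033,0.04,0,0,0,0,1],[-0.0033,0.04,0,0,0,0,1],[-0.0033,0.04,0,0,0,0,1],[-0.0033,0.04,0,0,0,0,1],[-0.0033,0.04,0,0,0,0,1],[-0.0033,0.04,0,0,0,0,1],[-0.0033,0.04,0,0,0,0,1]]'
python3 - <<'E'
from h import *
for n in("top","side"):
 p=imaging.camera(n)
 for t in("small_box","tin","foam_small"):
  for m in imaging.masks_of(p,t)[:3]:
    w=world(p,mask=m["region"])
    if len(w)<10: continue
    zt=np.percentile(w[:,2],85); s=w[abs(w[:,2]-zt)<.006]
    (c,sz,a)=cv2.minAreaRect((s[:,:2]*1000).astype(np.float32)); print(n,t,round(m["confidence"],2),zt.round(4),np.round(c,1),np.round(sz,1),round(a,1))
E
python3 g.py 551 -359.5 74 -76
```

```text
time: 11.12
tool_pos: [0.4743, 0.1172, 0.1887]
eef_rot: [0.993, 0.121, 0.002, -0.0]
wrist_force: [1.1, 0.3, 0.0]
opening: 0.0856
grasp_force: 0.0
time: 12.12
tool_pos: [0.5249, -0.2012, 0.186]
eef_rot: [0.993, 0.121, 0.0, 0.0]
wrist_force: [1.4, 0.2, 0.6]
opening: 0.0853
grasp_force: 0.0
top small_box 0.79 0.0344 [ 567.4 -472.8] [62.3 31.5] 64.8
top small_box 0.58 0.0301 [473.4 116.6] [42.8 21.4] 15.3
top foam_small 0.64 0.0133 [473.  116.5] [88.  66.7] 13.3
side small_box 0.84 0.0339 [ 566.2 -472.6] [62.  29.4] 61.6
side small_box 0.61 0.0196 [ 657.7 -321.8] [32.1 15.9] 16.8
side small_box 0.6 0.0289 [473.7 116.6] [44.4 25.2] 17.9
side tin 0.74 0.0909 [ 550.5 -361.1] [44.9 44.3] 34.9
side foam_small 0.78 0.0131 [473.7 116.6] [89.1 71.7] 14.1
side foam_small 0.66 0.0432 [ 594.9 -188.4] [70.6 64.2] 70.9
side foam_small 0.22 0.0127 [685.   -3.9] [105.8 154. ] 76.4
t 12.53 pos [ 524.9 -198.5  185.5] ydir -75.92 tilt 0.03 j7 -1.05 open 0.0849 grip 0.0 F [-0.5  1.   0.1]
shift [-13.9 162.6 111.4]
turn 0.08
```

```bash
python3 -m pendant '[[-0.0034,0.04,0,0,0,0,1],[-0.0034,0.04,0,0,0,0,1],[-0.0034,0.04,0,0,0,0,1],[-0.0034,0.0425,0,0,0,0,1],[0,0,0,0,0,0,1],[0,0,0.03,0,0,0,1],[0,0,0.03,0,0,0,1],[0,0,0,0,0,0,1]]'
python3 g.py 551 -360 74 -76
```

```text
time: 13.52
tool_pos: [0.5495, -0.3577, 0.1228]
eef_rot: [0.992, 0.123, -0.002, -0.002]
wrist_force: [0.2, -0.8, 0.7]
opening: 0.0854
grasp_force: 0.0
t 13.53 pos [ 549.5 -357.7  122.8] ydir -75.91 tilt 0.36 j7 -0.8 open 0.0854 grip 0.0 F [ 0.2 -0.8  0.7]
shift [ 1.1  2.8 48.8]
turn 0.09
```

```bash
python3 -m pendant '[[0.001,0.0025,0.02,0,0,0,1],[0,0,0.018,0,0,0,1],[0,0,0.008,0,0,0,1],[0,0,0.003,0,0,0,1],[0,0,0,0,0,0,0.5],[0,0,0,0,0,0,0.3],[0,0,0,0,0,0,0.1],[0,0,0,0,0,0,0]]' 30
python3 g.py 551 -360 74 -76
python3 -m pendant '[[0,0,0,0,0,0,-0.2],[0,0,0,0,0,0,-0.4],[0,0,0,0,0,0,-1],[0,0,0,0,0,0,-1],[0,0,0,0,0,0,-1],[0,0,0,0,0,0,-1]]' 30
python3 g.py 551 -360 74 -76
```

```text
time: 14.52
tool_pos: [0.5528, -0.3633, 0.0771]
eef_rot: [0.993, 0.121, 0.001, 0.0]
wrist_force: [-0.6, 0.6, 3.5]
opening: 0.0445
grasp_force: 30.8
t 14.53 pos [ 552.8 -363.3   77.1] ydir -76.06 tilt 0.06 j7 -0.8 open 0.0445 grip 30.8 F [-0.6  0.6  3.5]
shift [-1.  -3.6  3.1]
turn -0.06
time: 15.28
tool_pos: [0.5528, -0.3633, 0.0771]
eef_rot: [0.993, 0.121, 0.0, 0.0]
wrist_force: [-1.3, 1.5, 5.2]
opening: 0.0445
grasp_force: 31.0
t 15.28 pos [ 552.8 -363.3   77.1] ydir -76.05 tilt 0.06 j7 -0.8 open 0.0445 grip 31.0 F [-1.3  1.5  5.2]
shift [-1.  -3.6  3.1]
turn -0.05
```

```bash
python3 -m pendant '[[0,0,-0.005,0,0,0,-1],[0,0,-0.015,0,0,0,-1],[0,0,-0.03,0,0,0,-1],[0,0,-0.04,0,0,0,-1],[0.009,-0.041,0,0,0,0,-1],[0.009,-0.041,0,0,0,0,-1],[0.009,-0.041,0,0,0,0,-1],[0.009,-0.041,0,0,0,0,-1]]'
python3 -m pendant '[[0.009,-0.041,0,0,0,0,-1],[0.009,-0.041,0,0,0,0,-1],[0.009,-0.041,0,0,0,0,-1],[0.009,-0.041,0,0,0,0,-1],[0.009,-0.041,0,0,0,0,-1],[0.009,-0.041,0,0,0,0,-1],[0.009,-0.041,0,0,0,0,-1],[0.009,-0.041,0,0,0,0,-1]]'
python3 -m pendant '[[0.009,-0.041,0,0,0,0,-1],[0.009,-0.041,0,0,0,0,-1],[0.009,-0.041,0,0,0,0,-1],[0.009,-0.041,0,0,0,0,-1],[0.009,-0.041,0,0,0,0,-1],[0.009,-0.041,0,0,0,0,-1],[0,0,0,0,0,0,-1],[0,0,0,0,0,0,-1]]'
python3 g.py 536 398.3 17.1
python3 - <<'E'
from h import *
for n in("top","side"):
 p=imaging.camera(n)
 for t in("tin","square_box","long_box","foam_round"):
  for m in imaging.masks_of(p,t)[:2]:
    w=world(p,mask=m["region"])
    if len(w)<10: continue
    zt=np.percentile(w[:,2],85); s=w[abs(w[:,2]-zt)<.006]
    (c,sz,a)=cv2.minAreaRect((s[:,:2]*1000).astype(np.float32)); print(n,t,round(m["confidence"],2),zt.round(4),np.round(c,1),np.round(sz,1),round(a,1))
E
```

```text
time: 16.27
tool_pos: [0.5478, -0.1943, 0.1671]
eef_rot: [0.993, 0.121, 0.001, 0.0]
wrist_force: [-0.0, 0.3, -1.1]
opening: 0.0446
grasp_force: 30.9
time: 17.27
tool_pos: [0.5388, 0.1413, 0.1671]
eef_rot: [0.993, 0.121, 0.001, 0.0]
wrist_force: [0.7, -0.2, -2.2]
opening: 0.0443
grasp_force: 30.9
time: 18.27
tool_pos: [0.5321, 0.3911, 0.1664]
eef_rot: [0.993, 0.121, 0.0, 0.001]
wrist_force: [0.6, -0.6, 0.0]
opening: 0.0444
grasp_force: 30.9
t 18.27 pos [532.1 391.1 166.4] ydir -76.09 tilt 0.08 j7 -2.13 open 0.0444 grip 30.9 F [ 0.6 -0.6  0. ]
shift [  5.4  -6.3 149.3]
top tin 0.48 0.0655 [ 551.2 -361.6] [52.9 54. ] 70.0
top tin 0.41 0.18 [515.9 383.8] [14.5 35.8] 18.6
top square_box 0.75 0.0655 [ 551.2 -361.6] [52.9 54. ] 70.0
top long_box 0.7 0.0358 [ 548.5 -359. ] [ 58.1 111. ] 83.5
top foam_round 0.82 0.0129 [534.7 398.1] [91.3 89. ] 2.5
side tin 0.64 0.1789 [519.5 382.5] [16.2 34.9] 0.2
side square_box 0.55 0.0648 [ 551.1 -362.3] [56.7 54.4] 69.3
side long_box 0.95 0.0347 [ 548.4 -361.4] [ 57.3 110.9] 79.7
side foam_round 0.61 0.0133 [536.8 396.8] [ 91.6 105. ] 1.0
```

```bash
python3 -m pendant '[[0.005,-0.006,0.03,0,0,0,-1],[0,0,0.04,0,0,0,-1],[0,0,0.035,0,0,0,-1],[0,0,0.025,0,0,0,-1],[0,0,0.01,0,0,0,-1],[0,0,0.005,0,0,0,-1],[0,0,0.002,0,0,0,-1],[0,0,0,0,0,0,-1]]'
python3 -m pendant '[[0,0,0.001,0,0,0,-1],[0,0,0.001,0,0,0,-1],[0,0,0,0,0,0,-1]]'
python3 g.py 536 398.3 17.1
```

```text
time: 19.77
tool_pos: [0.5357, 0.3995, 0.0201]
eef_rot: [0.993, 0.121, 0.001, -0.0]
wrist_force: [0.2, 0.2, -1.8]
opening: 0.0444
grasp_force: 30.9
time: 20.15
tool_pos: [0.5351, 0.399, 0.0173]
eef_rot: [0.993, 0.121, -0.0, 0.0]
wrist_force: [-0.3, 0.5, -0.7]
opening: 0.0442
grasp_force: 30.9
t 20.15 pos [535.1 399.   17.3] ydir -76.06 tilt 0.01 j7 -2.18 open 0.0442 grip 30.9 F [-0.3  0.5 -0.7]
shift [0.7 0.9 0.2]
```

```bash
python3 -m pendant '[[0,0,0.0007,0,0,0,-1],[0,0,0,0,0,0,-0.2],[0,0,0,0,0,0,0.2],[0,0,0,0,0,0,0.6],[0,0,-0.01,0,0,0,1],[0,0,-0.05,0,0,0,1],[0,0,-0.05,0,0,0,1],[0,0,-0.04,0,0,0,1]]'
python3 -m pendant '[[-0.0093,0.041,0,0,0,0,1],[-0.0093,0.041,0,0,0,0,1],[-0.0093,0.041,0,0,0,0,1],[-0.0093,0.041,0,0,0,0,1],[-0.0093,0.041,0,0,0,0,1],[-0.0093,0.041,0,0,0,0,1],[-0.0093,0.041,0,0,0,0,1],[-0.0093,0.041,0,0,0,0,1]]'
python3 - <<'E'
from h import *
for n in("top","side"):
 p=imaging.camera(n)
 for t in("tin","square_box"):
  for m in imaging.masks_of(p,t)[:3]:
    w=world(p,mask=m["region"])
    if len(w)<10: continue
    zt=np.percentile(w[:,2],85); s=w[abs(w[:,2]-zt)<.006]
    (c,sz,a)=cv2.minAreaRect((s[:,:2]*1000).astype(np.float32)); print(n,t,round(m["confidence"],2),zt.round(4),np.round(c,1),np.round(sz,1),round(a,1))
 if n=="top": cv2.imwrite("pics/t2.png",cv2.resize(p["image"][100:260,60:300],(800,533),interpolation=cv2.INTER_CUBIC))
E
```

```text
time: 21.15
tool_pos: [0.5357, 0.3996, 0.1697]
eef_rot: [0.993, 0.121, 0.001, -0.001]
wrist_force: [0.3, 1.0, -0.0]
opening: 0.0855
grasp_force: 0.0
time: 22.15
tool_pos: [0.5422, 0.0615, 0.1674]
eef_rot: [0.993, 0.121, 0.001, 0.0]
wrist_force: [0.7, 0.1, 0.5]
opening: 0.0857
grasp_force: 0.0
top tin 0.72 0.0314 [531.9 396.8] [48.8 42.9] 89.7
top tin 0.23 0.0115 [682.6  -4.4] [ 99.  149.8] 76.1
top square_box 0.87 0.0654 [ 551.3 -361.7] [52.  54.9] 69.1
side tin 0.46 0.0309 [535.3 398.4] [47.1 42.5] 63.9
side square_box 0.97 0.0649 [ 552.  -362.7] [55.3 52.3] 69.6
```

View pics/t2.png

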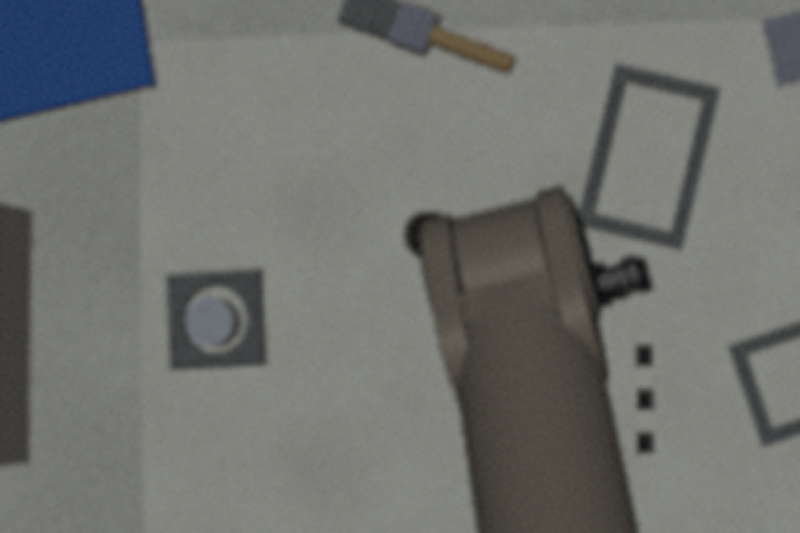

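The picture shows the tin at (211,320), inside the round cut-out centred on (217,320). The lean to the left is perspective. Next is the square box.

```bash
python3 -m pendant '[[-0.0093,0.041,0,0,0,0,1],[-0.0093,0.041,0,0,0,0,1],[-0.0093,0.041,0,0,0,0,1],[-0.0093,0.041,0,0,0,0,1],[-0.0093,0.041,0,0,0,0,1],[-0.0093,0.041,0,0,0,0,1],[-0.0093,0.041,0,0,0,0,1],[-0.0093,0.041,0,0,0,0,1]]'
python3 -m pendant '[[-0.0093,0.041,0,0,0,0,1],[-0.0093,0.041,0,0,0,0,1],[0,0,0,0,0,8.6,1],[0,0,0,0,0,8.6,1],[0,0,0,0,0,8.6,1],[0,0,0,0,0,8.6,1],[0,0,0,0,0,0,1],[0,0,0,0,0,0,1]]'
python3 g.py 551.5 -362 42.5 -110.6
```

```text
time: 23.45
tool_pos: [0.55, -0.2728, 0.1667]
eef_rot: [0.992, 0.123, 0.0, -0.0]
wrist_force: [0.4, 0.4, 1.4]
opening: 0.0852
grasp_force: 0.0
time: 24.45
tool_pos: [0.5512, -0.3565, 0.1666]
eef_rot: [0.984, -0.176, 0.0, -0.0]
wrist_force: [-0.3, 0.2, 0.0]
opening: 0.0852
grasp_force: 0.0
t 24.45 pos [ 551.2 -356.5  166.6] ydir -110.24 tilt 0.02 j7 -1.36 open 0.0852 grip 0.0 F [-0.3  0.2  0. ]
shift [  2.1   5.1 124.1]
turn 0.36
```

```bash
python3 -m pendant '[[0.002,0.005,0.03,0,0,0.4,1],[0,0,0.035,0,0,0,1],[0,0,0.03,0,0,0,1],[0,0,0.018,0,0,0,1],[0,0,0.007,0,0,0,1],[0,0,0.003,0,0,0,1],[0,0,0,0,0,0,1]]' 40
python3 g.py 551.5 -362 42.5 -110.6
python3 -m pendant '[[0,0,0,0,0,0,0.6],[0,0,0,0,0,0,0.4],[0,0,0,0,0,0,0.2],[0,0,0,0,0,0,0],[0,0,0,0,0,0,-0.5],[0,0,0,0,0,0,-1],[0,0,0,0,0,0,-1]]' 40
python3 g.py 551.5 -362 42.5 -110.6
```

```text
time: 25.32
tool_pos: [0.5512, -0.3633, 0.0445]
eef_rot: [0.983, -0.181, 0.001, 0.0]
wrist_force: [-0.1, -0.5, -0.6]
opening: 0.0853
grasp_force: 0.0
t 25.32 pos [ 551.2 -363.3   44.5] ydir -110.85 tilt 0.1 j7 -1.34 open 0.0853 grip 0.0 F [-0.1 -0.5 -0.6]
shift [-0.2 -1.3  2. ]
turn -0.25
time: 26.2
tool_pos: [0.5511, -0.3633, 0.0444]
eef_rot: [0.983, -0.181, 0.001, 0.0]
wrist_force: [-1.0, -0.2, 6.0]
opening: 0.053
grasp_force: 43.5
t 26.2 pos [ 551.1 -363.3   44.4] ydir -110.86 tilt 0.08 j7 -1.34 open 0.053 grip 43.5 F [-1.  -0.2  6. ]
shift [-0.1 -1.4  1.9]
turn -0.26
```

```bash
python3 -m pendant '[[0,0,-0.005,0,0,0,-1],[0,0,-0.015,0,0,0,-1],[0,0,-0.03,0,0,0,-1],[0,0,-0.03,0,0,0,-1],[-0.021,-0.0264,0,0,0,0,-1],[-0.021,-0.0264,0,0,0,0,-1],[-0.021,-0.0264,0,0,0,0,-1],[-0.021,-0.0264,0,0,0,0,-1]]'
python3 -m pendant '[[-0.021,-0.0264,0,0,0,0,-1],[-0.021,-0.0264,0,0,0,0,-1],[-0.021,-0.0264,0,0,0,0,-1],[0,0,0,0,0,-9.75,-1],[0,0,0,0,0,-9.75,-1],[0,0,0,0,0,-9.75,-1],[0,0,0,0,0,-9.75,-1],[0,0,0,0,0,0,-1]]'
python3 g.py 479 -138.3 14.4 -71.8
```

```text
time: 27.2
tool_pos: [0.5093, -0.2333, 0.1242]
eef_rot: [0.983, -0.181, 0.0, 0.0]
wrist_force: [-0.5, 0.2, -1.2]
opening: 0.0533
grasp_force: 42.9
time: 28.2
tool_pos: [0.4791, -0.138, 0.1241]
eef_rot: [0.988, 0.157, 0.0, 0.0]
wrist_force: [-0.4, 0.5, -1.1]
opening: 0.0534
grasp_force: 42.8
t 28.2 pos [ 479.1 -138.   124.1] ydir -71.98 tilt 0.03 j7 -1.07 open 0.0534 grip 42.8 F [-0.4  0.5 -1.1]
shift [ -0.2   0.2 109.7]
turn -0.18
```

```bash
python3 -m pendant '[[0,0,0.03,0,0,0,-1],[0,0,0.035,0,0,0,-1],[0,0,0.025,0,0,0,-1],[0,0,0.012,0,0,0,-1],[0,0,0.005,0,0,0,-1],[0,0,0.001,0,0,0,-1],[0,0,0.001,0,0,0,-1],[0,0,0,0,0,0,-1]]'
python3 g.py 479 -138.3 14.4 -71.8
python3 - <<'E'
from h import *
p=imaging.camera("side"); cv2.imwrite("pics/s3.png",cv2.resize(p["image"][150:310,170:350],(720,600),interpolation=cv2.INTER_CUBIC))
E
```

```text
time: 29.2
tool_pos: [0.4795, -0.1381, 0.0151]
eef_rot: [0.988, 0.158, 0.001, 0.0]
wrist_force: [0.4, -0.3, -1.3]
opening: 0.0531
grasp_force: 42.8
t 29.2 pos [ 479.5 -138.1   15.1] ydir -71.87 tilt 0.07 j7 -1.08 open 0.0531 grip 42.8 F [ 0.4 -0.3 -1.3]
shift [-0.5  0.1  0.7]
turn -0.07
```

View pics/s3.png

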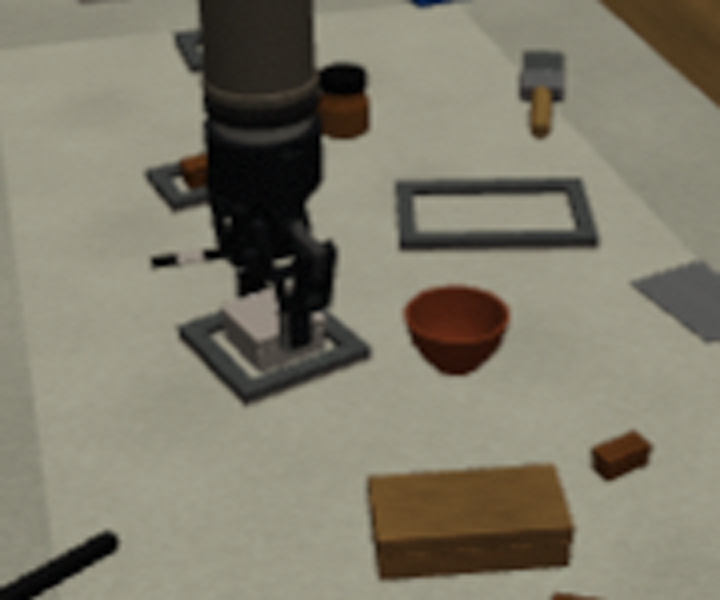

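The picture shows the square box level inside its cut-out at (275,330), with the bowl at (457,330) clear. I release it and go to the long box.

```bash
python3 -m pendant '[[0,0,0.001,0,0,0,-1],[0,0,0,0,0,0,0.4],[0,0,0,0,0,0,0.7],[0,0,0,0,0,0,1],[0,0,-0.01,0,0,0,1],[0,0,-0.035,0,0,0,1],[0,0,-0.04,0,0,0,1],[0,0,-0.03,0,0,0,1]]'
python3 -m pendant '[[0,0.0388,0,0,0,0,1],[0,0.0388,0,0,0,0,1],[0,0.0388,0,0,0,0,1],[-0.001,0.0388,0,0,0,0,1],[-0.001,0.0388,0,0,0,0,1],[-0.001,0.0388,0,0,0,0,1],[0,0,0,0,0,9,1],[0,0,0,0,0,9,1]]'
python3 -m pendant '[[0,0,0,0,0,8.6,1],[0,0,0,0,0,0,1]]'
python3 - <<'E'
from h import *
for n in("top","side"):
 p=imaging.camera(n)
 for t in("square_box","foam_square","long_box"):
  for m in imaging.masks_of(p,t)[:2]:
    w=world(p,mask=m["region"])
    if len(w)<10: continue
    zt=np.percentile(w[:,2],80); s=w[abs(w[:,2]-zt)<.006]
    (c,sz,a)=cv2.minAreaRect((s[:,:2]*1000).astype(np.float32)); print(n,t,round(m["confidence"],2),zt.round(4),np.round(c,1),np.round(sz,1),round(a,1))
E
python3 g.py 548.4 -360.5 11 -98.5
```

```text
time: 30.25
tool_pos: [0.4796, -0.1381, 0.131]
eef_rot: [0.987, 0.158, 0.001, 0.0]
wrist_force: [0.8, -0.3, 1.6]
opening: 0.0854
grasp_force: 0.0
time: 31.25
tool_pos: [0.5485, -0.3608, 0.129]
eef_rot: [1.0, -0.002, 0.0, 0.0]
wrist_force: [-0.4, 0.3, -0.3]
opening: 0.0851
grasp_force: 0.0
time: 31.5
tool_pos: [0.5488, -0.3599, 0.1291]
eef_rot: [0.997, -0.073, 0.0, 0.0]
wrist_force: [0.3, 0.4, -0.6]
opening: 0.0853
grasp_force: 0.0
top square_box 0.78 0.0352 [ 479.1 -138.4] [52.9 54.2] 18.2
top foam_square 0.73 0.0125 [ 478.4 -138.6] [98.4 98.2] 18.5
top long_box 0.62 0.0349 [ 548.3 -360. ] [ 59.  110.7] 81.7
side square_box 0.69 0.0349 [ 479.  -139.8] [51.6 55.1] 20.8
side foam_square 0.89 0.0127 [ 479.2 -139.2] [99.4 99.8] 17.1
side long_box 0.88 0.0347 [ 548.6 -359.7] [ 60.1 109.9] 80.6
t 31.9 pos [ 548.6 -360.1  128.7] ydir -98.43 tilt 0.0 j7 -1.13 open 0.0853 grip 0.0 F [ 0.5  0.5 -0.9]
shift [ -0.2   0.4 117.7]
turn 0.07
```

```bash
python3 -m pendant '[[0,0,0.03,0,0,0,1],[0,0,0.035,0,0,0,1],[0,0,0.03,0,0,0,1],[0,0,0.014,0,0,0,1],[0,0,0.006,0,0,0,1],[0,0,0.003,0,0,0,1],[0,0,0,0,0,0,0.7],[0,0,0,0,0,0,0.5]]' 60
python3 -m pendant '[[0,0,0,0,0,0,0.35],[0,0,0,0,0,0,0.2],[0,0,0,0,0,0,0],[0,0,0,0,0,0,-0.5],[0,0,0,0,0,0,-1],[0,0,0,0,0,0,-1],[0,0,0,0,0,0,-1]]' 60
python3 g.py 548.4 -360.5 11 -98.5
```

```text
time: 32.9
tool_pos: [0.5492, -0.3604, 0.0115]
eef_rot: [0.997, -0.074, 0.001, 0.0]
wrist_force: [-0.5, 1.0, -0.3]
opening: 0.0641
grasp_force: 0.0
time: 33.78
tool_pos: [0.5493, -0.3606, 0.0116]
eef_rot: [0.997, -0.074, 0.001, 0.0]
wrist_force: [-0.6, 0.6, 6.0]
opening: 0.0548
grasp_force: 65.6
t 33.77 pos [ 549.3 -360.6   11.6] ydir -98.47 tilt 0.1 j7 -1.11 open 0.0548 grip 65.6 F [-0.6  0.6  6. ]
shift [-0.9  0.1  0.6]
turn 0.03
```

```bash
python3 -m pendant '[[0,0,-0.005,0,0,0,-1],[0,0,-0.02,0,0,0,-1],[0,0,-0.04,0,0,0,-1],[0,0,-0.05,0,0,0,-1],[0.008,-0.0372,0,0,0,0,-1],[0.008,-0.0372,0,0,0,0,-1],[0.008,-0.0372,0,0,0,0,-1],[0.008,-0.0372,0,0,0,0,-1]]'
python3 -m pendant '[[0.008,-0.0372,0,0,0,0,-1],[0.008,-0.0372,0,0,0,0,-1],[0.008,-0.0372,0,0,0,0,-1],[0.008,-0.0372,0,0,0,0,-1],[0.008,-0.0372,0,0,0,0,-1],[0.008,-0.0372,0,0,0,0,-1],[0,0,0,0,0,5,-1],[0,0,0,0,0,0,-1]]'
python3 g.py 683.8 -4.2 15.6 -103.5
python3 - <<'E'
from h import *
for n in("top","side"):
 p=imaging.camera(n)
 for t in("foam_long","long_box"):
  for m in imaging.masks_of(p,t)[:2]:
    w=world(p,mask=m["region"])
    if len(w)<10: continue
    zt=np.percentile(w[:,2],80); s=w[abs(w[:,2]-zt)<.006]
    (c,sz,a)=cv2.minAreaRect((s[:,:2]*1000).astype(np.float32)); print(n,t,round(m["confidence"],2),zt.round(4),np.round(c,1),np.round(sz,1),round(a,1))
cv2.imwrite("pics/s4.png",cv2.resize(p["image"][110:310,170:370],(600,600),interpolation=cv2.INTER_CUBIC))
E
```

```text
time: 34.78
tool_pos: [0.6025, -0.2164, 0.1267]
eef_rot: [0.997, -0.074, 0.0, 0.0]
wrist_force: [0.9, -0.7, -1.3]
opening: 0.0547
grasp_force: 64.8
time: 35.78
tool_pos: [0.6824, -0.0036, 0.1262]
eef_rot: [0.993, -0.116, 0.0, 0.0]
wrist_force: [0.1, -0.7, -2.9]
opening: 0.0546
grasp_force: 64.7
t 35.77 pos [682.4  -3.6 126.2] ydir -103.36 tilt 0.04 j7 -1.82 open 0.0546 grip 64.7 F [ 0.1 -0.7 -2.9]
shift [  1.4   0.2 110.6]
turn 0.14
top foam_long 0.41 0.0148 [732.9 -60.9] [13.8 27.1] 78.9
side foam_long 0.61 0.0125 [685.3  -4.5] [108.7 154.3] 76.9
side long_box 0.92 0.1488 [682.3  -4.7] [ 61.8 109.2] 75.7
```

View pics/s4.png

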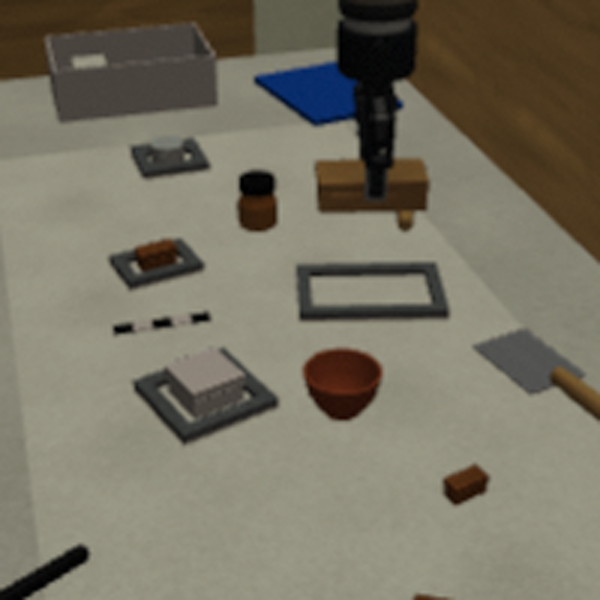

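The picture shows the long box held level at (371,185), above its mount at (371,291). The other three boxes are seated and the bowl is untouched at (343,382). I lower the long box.

```bash
python3 -m pendant '[[0.001,0,0.03,0,0,0,-1],[0,0,0.035,0,0,0,-1],[0,0,0.025,0,0,0,-1],[0,0,0.012,0,0,0,-1],[0,0,0.005,0,0,0,-1],[0,0,0.002,0,0,0,-1],[0,0,0.001,0,0,0,-1],[0,0,0,0,0,0,-1]]'
python3 g.py 683.8 -4.2 15.6 -103.5
python3 -m pendant '[[0,0,0.0008,0,0,0,-1],[0,0,0,0,0,0,0.4],[0,0,0,0,0,0,0.7],[0,0,0,0,0,0,1],[0,0,-0.01,0,0,0,1],[0,0,-0.04,0,0,0,1],[0,0,-0.05,0,0,0,1],[0,0,-0.05,0,0,0,1]]'
python3 -m pendant '[[-0.01,0.04,0,0,0,0,1],[-0.01,0.04,0,0,0,0,1],[-0.01,0.04,0,0,0,0,1],[-0.01,0.04,0,0,0,0,1],[-0.01,0.04,0,0,0,0,1],[-0.01,0.04,0,0,0,0,1],[-0.01,0.04,0,0,0,0,1],[0,0,0,0,0,0,1]]'
python3 - <<'E'
from h import *
for n in("top","side"):
 p=imaging.camera(n)
 for t in("small_box","tin","square_box","long_box","foam_long","clay_bowl"):
  for m in imaging.masks_of(p,t)[:3]:
    w=world(p,mask=m["region"])
    if len(w)<10: continue
    zt=np.percentile(w[:,2],80); s=w[abs(w[:,2]-zt)<.006]
    (c,sz,a)=cv2.minAreaRect((s[:,:2]*1000).astype(np.float32)); print(n,t,round(m["confidence"],2),zt.round(4),np.round(c,1),np.round(sz,1),round(a,1))
cv2.imwrite("pics/s5.png",cv2.resize(p["image"][110:310,170:370],(600,600),interpolation=cv2.INTER_CUBIC))
E
```

```text
time: 37.08
tool_pos: [0.684, -0.0041, 0.0163]
eef_rot: [0.993, -0.117, 0.001, -0.0]
wrist_force: [0.1, -0.2, -2.3]
opening: 0.0545
grasp_force: 64.7
t 37.08 pos [684.   -4.1  16.3] ydir -103.46 tilt 0.07 j7 -1.81 open 0.0545 grip 64.7 F [ 0.1 -0.2 -2.3]
shift [-0.2  0.1  0.7]
turn 0.04
time: 38.08
tool_pos: [0.6835, -0.0042, 0.167]
eef_rot: [0.993, -0.117, 0.0, 0.0]
wrist_force: [1.0, -0.8, -0.3]
opening: 0.0852
grasp_force: 0.0
time: 39.08
tool_pos: [0.5477, -0.2651, 0.1659]
eef_rot: [0.993, -0.121, 0.0, 0.001]
wrist_force: [0.2, 0.5, -1.2]
opening: 0.0851
grasp_force: 0.0
top small_box 0.56 0.0292 [474.6 116.4] [40.8 21.7] 14.7
top tin 0.48 0.0308 [531.9 397.9] [48.2 42.9] 89.7
top square_box 0.59 0.0351 [ 479.2 -138.6] [53.7 54.3] 19.3
top long_box 0.94 0.0394 [682.9  -3.8] [ 56.3 110.6] 76.6
top clay_bowl 0.73 0.0404 [ 595.7 -187.2] [68.8 67.9] 36.3
side small_box 0.8 0.0337 [ 566.3 -473. ] [62.9 29.8] 62.4
side small_box 0.72 0.0193 [ 657.4 -321.3] [34.  16.6] 23.0
side tin 0.45 0.0304 [533.4 398.3] [46.4 44.1] 54.2
side square_box 0.95 0.0348 [ 477.9 -139.2] [52.  55.8] 20.2
side square_box 0.61 0.0303 [533.4 398.3] [46.4 44.1] 54.2
side long_box 0.59 0.0388 [694.9  -9.2] [56.8 84.1] 74.6
side foam_long 0.93 0.0132 [684.9  -5.8] [101.6 154.4] 76.6
side clay_bowl 0.79 0.0429 [ 596.1 -188. ] [70.6 69.2] 50.9
```

View pics/s5.png

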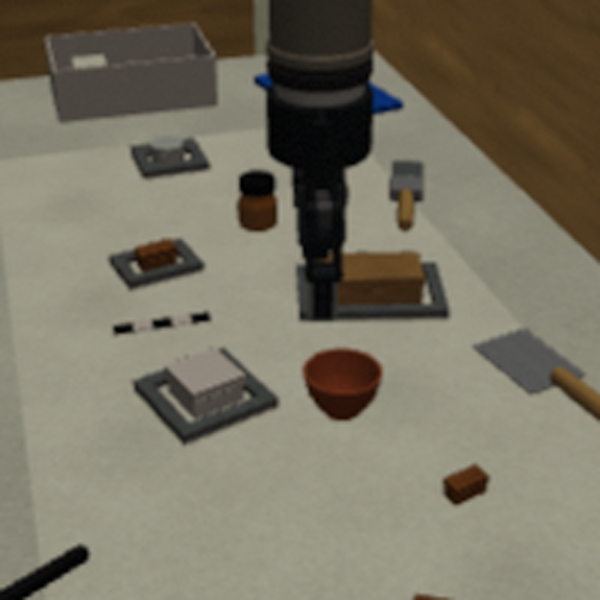

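The picture shows all four boxes flat in their mounts: tin (169,150), small box (156,255), square box (206,380) and long box (380,280). The bowl is at (343,382) as before, and the gripper hangs free.

```bash
python3 -c "
from station import robot; print(robot.finish_job())"
```

```text
the job is handed in; nothing more can be done
None
```

I handed the job in with all four boxes flat in their matching cut-outs, each measured within about 4 mm of its middle, and the bowl where it stood; finish_job() returned no verdict.

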